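Lock the bottle carrier with its linchpin

ROBOT

A 6-joint arm with a two-finger parallel gripper is mounted at the origin on a cart in front of the work surface, level with it; the furniture and walls round the work are solid. World frame = base frame: x ahead of the robot, y to its left, z up, the work surface at z = 0. Lengths are in m, angles in rad, forces in N, time in s.
With the tool pointing down it reaches from about 0.35 to 0.975 m from the base axis. Payload 4.9 kg.
Tool frame: the origin (TCP) lies between the finger pads; the fingertips stand 19 mm ahead of it and the grasp point (between the pads) is the TCP; z points along the fingers, y is the line along which they close (so a half turn about z gives the same grasp; the last joint's range is limited). The gripper opens to 85 mm and grips with 20 to 120 N. Pads are 22 mm wide; open, the fingers measure 114 mm over their backs; the gripper's body (76 mm by 85 mm) begins 54 mm behind the grasp point. The pads swing forward as they close: fully open they stand 13 mm farther back than shut.
Start: joints at [-1.413, 0.053, 1.613, -0, 1.476, -0.119], TCP at [0.171, -0.601, 0.25] pointing down, gripper open.
Joint ranges: [-3.01, 3.01], [-1.01, 2.22], [0.06, 2.58], [-1.02, 4.17], [0.09, 2.62], [-3.14, 3.14]. Speed limits (rad/s): [2.57, 2.57, 3.14, 3.14, 3.14, 3.14].

INTERFACE

Orientations are given as a rotation vector (axis times angle).
In Python, from station import ctrl gives the robot as it stands. The module is installed in compiled form; this text tells all that it offers.
- The arm moves only by the tool servo_tool, never from a script. Its argument "increments" is a list that holds one entry, the list of rows, each a list of 5 numbers: the finger opening in cm, from 0 to 8.54, then the shift along the tool's x, y, z in cm, then the turn about the tool's z in degrees. A call has 1 to 5 rows; each row is the pose to reach, as a shift and turn from the pose commanded when the call began, along the tool's axes at that moment; what a row does not reach only later rows make up. A row lasts 1/10 s, in which the tool goes at most 50 mm and 8.59 degrees, less where a joint would pass 70% of its speed; a pose out of reach is approached as far as the arm can. A call with a gripper value outside its range is refused whole. The fingers move at their own pace and stop on an object; "newtons" is the grip in N (left out, the last holds). Time passes only in rows, so rows that repeat a pose let the fingers close. It gives the time, the measured TCP pose, the force, the opening and the grip force at its end, in the units of the state.
- ctrl.get_obs(): the state, without advancing time (a new reading comes with each control period).
- ctrl.get_image(name): name is "side" or "top" or "wrist"; returns a dict with "img" (480x640x3 uint8, red, green, blue), "fx", "fy", "cx", "cy" (pixels), "rvec" (rotation vector, rad) and "tvec" (3), from world to camera coordinates, as OpenCV has them; the wrist camera has in their place "mount" (4x4, takes a point from camera to tool coordinates, whose origin is the TCP and whose axes are the flange's). Camera axes: x right, y down, z forward; pixel columns grow to the right and rows downward; lengths in m; the calibration is good to about 2 mm. A picture is of the moment at which its call begins: read the wrist's pose just before it. There is no depth.
- ctrl.finish_job(): hands the job in; it is judged then, once.
The state is a dict: "t": time; "q": joint angles; "dq": joint speeds; "effort": joint torques, N m; "tool_pos": TCP position; "tool_rot": TCP orientation; "contact_force": force on the tool from outside, world axes, zero at the start; "wrist_torque": the same for the moment, N m; "opening": finger opening in m; "grip_force": force on a finger pad.
Only numpy, scipy, OpenCV 4.12 (cv2) and the standard library are available. Lean on these libraries where they do the work, as an engineer would, in place of code of your own. Each camera call takes 0.05 s, during which the arm holds its last target. There are 200 camera calls.

TASK

Make the bottle carrier safe to move: swing its steel retaining bar fully shut, take the linchpin from the wooden block and drop it down through the bar and the tongue below until its collar rests on the bar, then swing its sprung ring over the end of the bar and under the pin's lower end so that it snaps locked. Keep both bottles standing in their tray, and let go of everything.

Things in the scene. Friction and masses are not known exactly. Their poses are not given: they have to be found in the camera images.
- carrier: Green steel bottle carrier, fixed, about 140 x 220 x 85 mm. Origin on the bench below its middle; z up; its front, the side with the bar, faces its own -x. The rear is a tray with 45 mm walls. At the front stand the bar's hinge post, at own (-50, 85) mm, and a square post at (-50, -50) mm with a tongue sticking out to -y. Its floor ends at y = -75 mm: below the tongue's end is only the bench.
- tongue_hole (a point): Middle of the tongue's vertical 15 mm through hole, in its top face, 75 mm above the bench; at (-50, -85) mm in the carrier's frame. The green tongue is 28 mm wide, 12 mm thick and ends 16 mm past the hole.
- bar (a joint): Angle of the flat steel retaining bar (28 mm wide, 10 mm thick) about its vertical hinge, rad: 0 = fully shut against its stop, along the carrier's -y, its hole over the tongue's hole; grows as the free end swings toward the carrier's -x (at most 1.2). Stiff: it stays where left, 1 to 1.5 N at the knob moves it.
- bar_hinge (a point): Point on the bar's vertical hinge axis, at the height of the bar's top face (85 mm above the bench).
- bar_knob (a point): Centre of the top of the upright black knob on the bar, 110 mm from the hinge axis; the knob is 16 mm in diameter and 28 mm tall, its top 117 mm above the bench (32 mm above the bar).
- bar_hole (a point): Centre of the bar's 15 mm through hole, in its top face (85 mm above the bench), 170 mm from the hinge axis. The bar ends 16 mm past the hole, level with the tongue.
- linchpin: Loose linchpin, 0.1 kg, at first upright in the block. Origin: centre of the underside of its 22 mm collar; z up. Below: 12 mm shank, 42 mm long. Above: brass head, 14 mm along x, 20 mm along y, from 12 to 34 mm above the origin. Its open ring sticks out level to its -y, hinged about its x axis at 8 mm above the origin. To lock, its -y must point along the carrier's -y, past the bar's end.
- pin_tip (a point): Centre of the linchpin's lower end, 42 mm below the collar's underside.
- ring (a joint): Angle of the linchpin's ring, rad: 0 = open, level, pointing to the pin's -y; 1.57 = locked, hanging straight down in the plane of the shank with its end below the pin's tip (hard stops at both). The ring is sprung over centre: up to about 0.6 it springs back to 0 (at most about 2 N at its end), past that it snaps on to 1.57 by itself.
- ring_end (a point): Middle of the far end of the ring, 56 mm from the ring's hinge. The ring is of 5 mm wire, a D-shaped loop 49 mm wide outside.
- block: Wooden parking block, fixed to the bench, 66 x 66 mm on an 84 x 84 x 6 mm foot, top 60 mm above the bench. Origin: centre of its underside on the bench. A 16 mm hole in the middle of its top holds the linchpin, collar resting on the top.
- glue_bottle: Cream and yellow bottle with an orange cap, 65 x 60 x 135 mm, loose, standing in the tray. Origin: centre of its underside.
- dye_bottle: Brown bottle with a black cap, 46 x 44 x 85 mm, loose, standing in the tray. Origin: centre of its underside.

How it is judged:
On the way, in this order (a step that is already met when the one before it is completed fails the run):
1. the bar is swung fully shut (value of joint bar below 0.03 rad), for 0.2 s.
2. the linchpin is down through bar and tongue, its collar on the bar (value of joint bar below 0.03 rad and horizontal distance between linchpin and bar_hole below 0.005 m and z of linchpin in the frame of bar_hole between -0.004 and 0.004 m and angle between linchpin's own z axis and vertical below 0.15 rad), for 0.2 s.
At the end, for the whole second after the job is handed in: The bar is shut (within 0.03 rad); the linchpin stands at rest in the hole, within 5 mm of its middle and 0.15 rad of upright, its collar within 5 mm of the bar's top; the ring is locked below the pin (angle over 1.4 rad); both bottles stand (within 0.35 rad of upright) on the floor of the tray (value of joint bar below 0.03 rad and horizontal distance between linchpin and bar_hole below 0.005 m and z of linchpin in the frame of bar_hole between -0.004 and 0.005 m and angle between linchpin's own z axis and vertical below 0.15 rad and value of joint ring above 1.4 rad and linear speed of linchpin below 0.02 m/s and angle between each of glue_bottle, dye_bottle's own z axis and vertical below 0.35 rad and z of each of glue_bottle, dye_bottle in the frame of carrier below 0.015 m and horizontal distance between each of glue_bottle, dye_bottle and carrier below 0.09 m); the robot touches nothing.
It fails at once if a bottle is knocked over (angle between any of glue_bottle, dye_bottle's own z axis and vertical above 0.6 rad).
It also fails if it takes over 59 s, if anything falls off the work surface, if the arm or the gripper's body presses on something with over 40 N, if the wrist force passes 120 N, or if a joint passes its speed limit or range.

## Working session

There is one attempt and no reset: what is moved stays moved. The work goes in short steps, Python scripts to look and compute and a tool call to move; the robot and the scene stay as the last step left them, time stands still between calls to the robot, and variables do not carry over. Pictures are saved under pics/ and viewed, at most 10 in all, crops included, and the job is handed in when it is done.

Besides the shell and the picture viewer there is one more tool, called after "Request:" as name(argument=value, ...), one argument or row to a line, values as JSON. servo_tool: Moves the arm, as the interface text tells. Its arguments: {"type":"object","properties":{"increments":{"type":"array"},"newtons":{"type":"number"}},"required":["increments"]}

```bash
mkdir -p pics; cat > h.py <<'E'
import numpy as np, cv2
from station import ctrl
from scipy.spatial.transform import Rotation as R
def cam(name):
    o=ctrl.get_obs(); d=ctrl.get_image(name)
    if name=="wrist":
        T=np.eye(4);T[:3,:3]=R.from_rotvec(o["tool_rot"]).as_matrix();T[:3,3]=o["tool_pos"]
        T=T@np.array(d["mount"]); 
    else:
        A=cv2.Rodrigues(np.array(d["rvec"],float))[0];T=np.eye(4);T[:3,:3]=A.T;T[:3,3]=-A.T@np.array(d["tvec"]).ravel()
    d["T"]=T; return d
def save(d,fn): cv2.imwrite(fn,cv2.cvtColor(d["img"],cv2.COLOR_RGB2BGR))
def onz(d,u,v,z):
    r=d["T"][:3,:3]@np.array([(u-d["cx"])/d["fx"],(v-d["cy"])/d["fy"],1]);c=d["T"][:3,3]
    return c+r*(z-c[2])/r[2]
def proj(d,p):
    q=np.linalg.inv(d["T"])@np.append(p,1);return np.array([d["fx"]*q[0]/q[2]+d["cx"],d["fy"]*q[1]/q[2]+d["cy"]])
E
python3 - <<'E'
from h import *
a=cam("top");b=cam("side");save(a,"pics/top.png");save(b,"pics/side.png")
for d in(a,b):print(d["fx"],d["cx"],d["cy"],d["T"].round(3))
import pickle;pickle.dump((a,b),open("v0.pkl","wb"))
o=ctrl.get_obs();print(o)
E
```

```text
482.53487939606504 317.758313333487 237.22569202469472 [[-0.009 -0.997  0.071  0.496]
 [-1.     0.008 -0.022 -0.083]
 [ 0.022 -0.071 -0.997  0.95 ]
 [ 0.     0.     0.     1.   ]]
442.59179761118514 320.2242775725191 244.8734166333371 [[-0.948 -0.122  0.293  0.311]
 [-0.316  0.436 -0.843  0.614]
 [-0.025 -0.892 -0.452  0.47 ]
 [ 0.     0.     0.     1.   ]]
{'t': 0.1, 'q': array([-1.41303275e+00,  5.33050059e-02,  1.61414024e+00,  3.58358763e-06,
        1.47597245e+00, -1.18974213e-01]), 'dq': array([ 0.00105202,  0.0003134 , -0.00231915, -0.00096874,  0.00011192,
       -0.0006571 ]), 'effort': array([ 6.47475772e-04, -3.94903100e+01, -3.71365786e+01, -1.44119854e-04,
        3.88187109e-03, -1.29580391e-05]), 'tool_pos': array([ 0.17069732, -0.60070366,  0.24918696]), 'tool_rot': array([-3.10975896e+00, -4.33060687e-01,  4.99653112e-05]), 'contact_force': array([ 0.33439907, -0.22501401,  0.00757202]), 'wrist_torque': array([0.0206067 , 0.02609228, 0.05439117]), 'grip_force': 0.0, 'opening': 0.08535158725617809}
```

View pics/top.png

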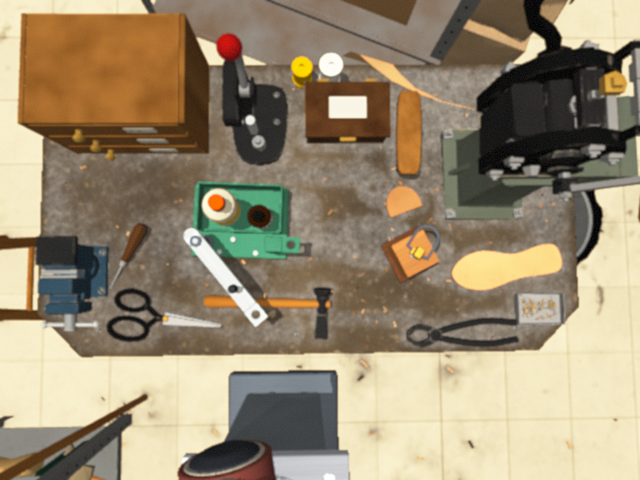

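View pics/side.png

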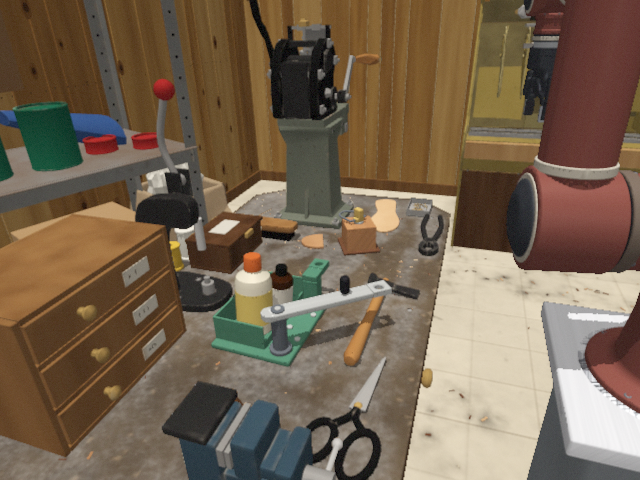

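The top view shows the hinge at (194,237), the knob at (236,289), the bar's free end at (261,318), the tongue at (293,244) and the pin head at (419,252), with the ring pointing up-right. The side view confirms this. Next I'll enlarge these areas and measure.

```bash
python3 - <<'E'
from h import *
import pickle;a,b=pickle.load(open("v0.pkl","rb"))
i=cv2.cvtColor(a["img"],cv2.COLOR_RGB2BGR)
p=cv2.resize(i[175:330,180:310],None,fx=3.8,fy=3.8,interpolation=cv2.INTER_CUBIC)
q=cv2.resize(i[215:285,378:448],None,fx=4.2,fy=4.2,interpolation=cv2.INTER_CUBIC)
c=np.zeros((600,800,3),np.uint8);c[:p.shape[0],:p.shape[1]]=p;c[:q.shape[0],500:500+q.shape[1]]=q
cv2.imwrite("pics/crop.png",c)
hs=cv2.cvtColor(a["img"],cv2.COLOR_RGB2HSV)
def comp(m,x0,x1,y0,y1):
    k=np.zeros_like(m);k[y0:y1,x0:x1]=m[y0:y1,x0:x1];n=cv2.findNonZero(k);return n
bar=comp(cv2.inRange(hs,(0,0,170),(180,45,255)),180,275,225,330)
print("bar rect",cv2.minAreaRect(bar))
g=comp(cv2.inRange(hs,(60,90,40),(90,255,255)),185,310,175,270);print("green",cv2.boundingRect(g),cv2.minAreaRect(g))
for n,u,v,z in[("hinge",194,237,.085),("knob",234.5,289,.117),("barend",261,318,.085),("tongue",293,244,.075),("head",419,252,.094),("ringend",429,228,.068)]:
    print(n,onz(a,u,v,z).round(4))
E
```

```text
bar rect ((224.88800048828125, 277.5983581542969), (86.94322204589844, 98.61030578613281), 2.070030689239502)
green (192, 182, 108, 77) ((246.51132202148438, 220.46121215820312), (106.81985473632812, 74.08031463623047), 2.2457425594329834)
hinge [0.5598 0.1189 0.085 ]
knob [0.4676 0.0417 0.117 ]
barend [ 0.4149 -0.0005  0.085 ]
tongue [ 0.5464 -0.0576  0.075 ]
head [ 0.5292 -0.2826  0.094 ]
ringend [ 0.5743 -0.3083  0.068 ]
```

View pics/crop.png

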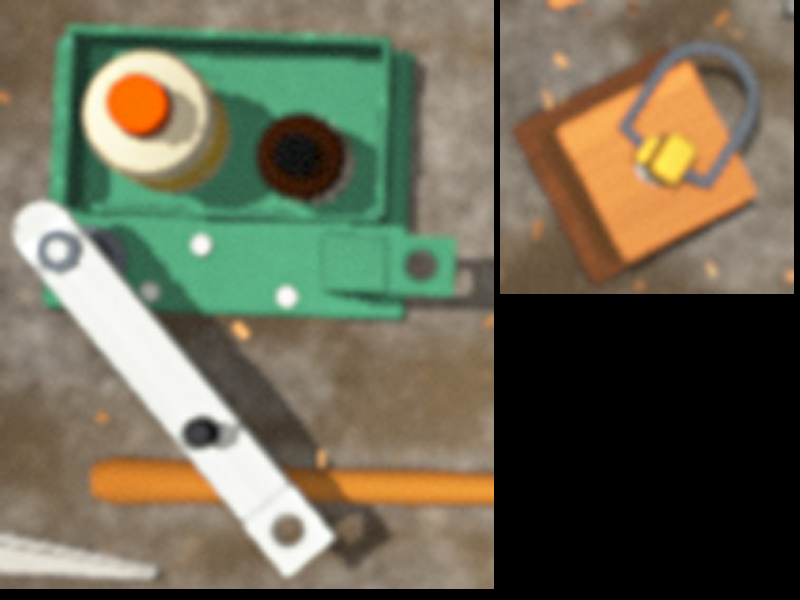

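```bash
cat >> h.py <<'E'
def go(p,ydir):
    "shift (cm) in tool axes and turn (deg) so that the TCP is at p with tool y along +-ydir (xy); prints both turn options"
    o=ctrl.get_obs();M=R.from_rotvec(o["tool_rot"]).as_matrix()
    s=M.T@(np.array(p)-o["tool_pos"])*100
    l=M.T@np.array([ydir[0],ydir[1],0]);t=np.degrees(np.arctan2(-l[0],l[1]))
    print("shift",s.round(2),"turn",(t+90)%180-90,"q6",o["q"][5].round(2),"tcp",o["tool_pos"].round(4),"t",o["t"])
E
python3 - <<'E'
from h import *
import pickle;a,b=pickle.load(open("v0.pkl","rb"))
H=onz(a,195.8,241.1,.085);K=onz(a,233.4,288.7,.117);B=onz(a,256.05,314.5,.085);T=onz(a,291.05,244.7,.075)
for n,p in zip("HKBT",(H,K,B,T)):print(n,p.round(4),"side px",proj(b,p).round(0))
d=lambda p,q:np.linalg.norm((p-q)[:2])
print("HK",d(H,K),"HB",d(H,B),"HT",d(H,T))
u=(T-H)[:2]/d(H,T);Kf=H[:2]+.11*u
print("u -y",u,"yaw",np.degrees(np.arctan2(u[1],u[0])),"Kf",Kf,"chord",Kf-K[:2])
P=onz(a,418.95,253.1,.094);r1=onz(a,378+125/4.2,215+130/4.2,.068);r2=onz(a,378+205/4.2,215+185/4.2,.068)
print("pin",P,"ring base mid",(r1+r2)/2,"base dir",(r2-r1))
print("M",R.from_rotvec(ctrl.get_obs()["tool_rot"]).as_matrix().round(3))
m=ctrl.get_image("wrist");print(np.array(m["mount"]).round(3),m["fx"])
c=Kf-K[:2]
go([*(K[:2]),.18],c)
E
```

```text
H [0.5524 0.1156 0.085 ] side px [279. 309.]
K [0.4682 0.0436 0.117 ] side px [346. 275.]
B [0.4212 0.0083 0.085 ] side px [380. 285.]
T [ 0.5451 -0.0541  0.075 ] side px [320. 263.]
HK 0.11086825625546892 HB 0.16955434671351197 HT 0.16983786265668524
u -y [-0.04286823 -0.99908073] yaw -92.45692164804339 Kf [0.54769373 0.00573093] chord [ 0.07953661 -0.03783397]
pin [ 0.52719156 -0.28244365  0.094     ] ring base mid [ 0.52927019 -0.28544454  0.068     ] base dir [-0.0243652  -0.03458122  0.        ]
M [[ 0.962  0.273 -0.   ]
 [ 0.273 -0.962  0.002]
 [ 0.    -0.002 -1.   ]]
[[-0.    -0.957 -0.29   0.073]
 [ 1.    -0.     0.     0.001]
 [-0.001 -0.29   0.957 -0.124]
 [ 0.     0.     0.     1.   ]] 352.3273196516544
shift [ 46.22 -53.84   7.03] turn -48.70031375874424 q6 -0.12 tcp [ 0.1707 -0.6007  0.2493] t 0.15
```

Request:
servo_tool(
  increments=[
    [[8.5, 5, -5, 0, -8], [8.5, 9, -9, 0, -16], [8.5, 12, -13, 0, -24], [8.5, 15, -17, 0, -32], [8.5, 18, -20.5, 0, -40]],
  ],
)

```text
t: 0.65
tool_pos: [0.2789, -0.374, 0.2498]
tool_rot: [-2.771, -1.478, -0.0]
contact_force: [1.0, -0.0, 0.2]
opening: 0.0849
grip_force: 0.0
```

```bash
python3 - <<'E'
from h import *
go([.4682,.0436,.18],[.0795,-.0378])
E
```

```text
shift [45.22 -7.54  7.01] turn -8.421859072549779 q6 -0.5 tcp [ 0.2789 -0.374   0.2498] t 0.65
```

Request:
servo_tool(
  increments=[
    [[6, 4.9, -0.8, 0, -8.4], [6, 9.7, -1.6, 0, -8.4], [6, 14.5, -2.4, 0, -8.4], [6, 19.3, -3.2, 0, -8.4], [6, 24, -4, 0, -8.4]],
  ],
)

```text
t: 1.15
tool_pos: [0.3804, -0.1529, 0.2502]
tool_rot: [2.66, 1.67, 0.001]
contact_force: [1.1, -0.5, -0.6]
opening: 0.0596
grip_force: 0.0
```

```bash
python3 - <<'E'
from h import *
go([.466,.039,.18],[.0795,-.0378])
E
```

```text
shift [21.01 -0.64  7.02] turn -0.33118612505987244 q6 -0.11 tcp [ 0.3804 -0.1529  0.2502] t 1.15
```

Request:
servo_tool(
  increments=[
    [[5, 4.8, -0.1, 0, 0], [5, 9.6, -0.3, 0, 0], [5, 14.4, -0.4, 1, 0], [5, 19, -0.6, 3.5, 0], [5, 21, -0.6, 6, 0]],
  ],
)

```text
t: 1.65
tool_pos: [0.4671, 0.0399, 0.1905]
tool_rot: [2.657, 1.675, 0.004]
contact_force: [0.2, -0.1, -0.1]
opening: 0.05
grip_force: 0.0
```

```bash
python3 - <<'E'
from h import *
d=cam("wrist");save(d,"pics/w1.png")
print(proj(d,[.4682,.0436,.117]))
go([.466,.039,.114],[.0795,-.0378])
E
```

```text
[317.7234988 255.8255542]
shift [-0.14  0.27  7.06] turn -0.06404794226952504 q6 0.37 tcp [0.4646 0.0413 0.1846] t 1.7
```

View pics/w1.png

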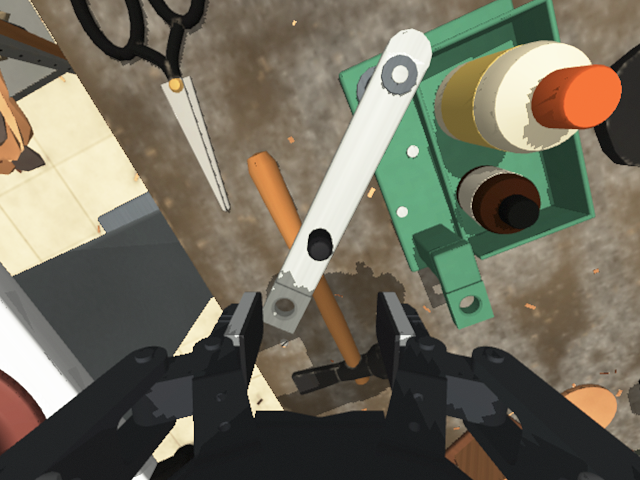

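The wrist view shows the knob at (319,240), centred between the fingers and within a few mm of the estimate. I'll descend.

Request:
servo_tool(
  increments=[
    [[4.5, 0, 0.3, 3, 0], [4, 0, 0.3, 6, 0], [4, 0, 0.3, 7.5, 0], [4, 0, 0.3, 7.5, 0]],
  ],
)

```text
t: 2.1
tool_pos: [0.4663, 0.0356, 0.1122]
tool_rot: [-2.657, -1.669, 0.008]
contact_force: [0.5, -0.1, 0.1]
opening: 0.0402
grip_force: 0.0
```

```bash
python3 - <<'E'
from h import *
print(R.from_rotvec(ctrl.get_obs()["tool_rot"]).as_matrix()[:,1])
go([.5477-.002,.0057-.0045,.110],[.0795,-.0378])
E
```

```text
[ 0.90072704 -0.43434322 -0.00606383]
shift [0.35 8.65 0.16] turn -0.31341554521749515 q6 0.37 tcp [0.4663 0.0356 0.1122] t 2.1
```

Request:
servo_tool(
  increments=[
    [[4, 0.3, 1.8, 0.1, 0], [4, 0.3, 3.6, 0.1, 0], [4, 0.3, 5.4, 0.1, 0], [4, 0.3, 7.2, 0.1, 0], [4, 0.3, 9, 0.1, 0]],
  ],
)

```text
t: 2.6
tool_pos: [0.5518, -0.001, 0.1154]
tool_rot: [-2.66, -1.67, -0.001]
contact_force: [-2.0, 2.4, 0.0]
opening: 0.0402
grip_force: 1.1
```

Request:
servo_tool(
  increments=[
    [[4, 0, 0.3, 0, 0], [4, 0, 0.6, 0, 0], [4, 0, 0.8, 0, 0], [4, 0, 0.9, 0, 0]],
  ],
)

```text
t: 3.0
tool_pos: [0.5588, -0.0044, 0.1146]
tool_rot: [-2.66, -1.671, -0.0]
contact_force: [-2.6, 1.3, 1.1]
opening: 0.0401
grip_force: 0.7
```

```bash
python3 - <<'E'
from h import *
d=cam("wrist");save(d,"pics/w2.png");print(ctrl.get_obs()["contact_force"])
a=cam("top");save(a,"pics/top2.png")
E
```

```text
[-0.20115496  1.1243898   0.17076098]
```

View pics/w2.png

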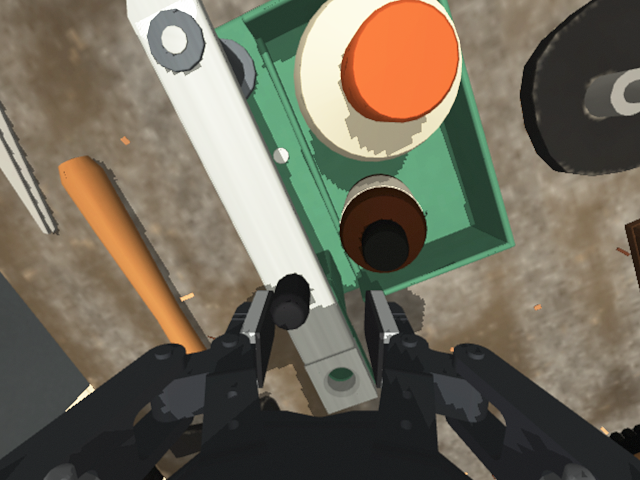

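The bar lies almost over the tongue, with its hole at (342,380), and no stop force yet. I'll push on gently.

Request:
servo_tool(
  increments=[
    [[4, 0, 0.15, 0, 0], [4, 0, 0.3, 0, 0], [4, 0, 0.45, 0, 0], [4, 0, 0.45, 0, 0]],
  ],
)

```text
t: 3.5
tool_pos: [0.5596, -0.0048, 0.1139]
tool_rot: [-2.652, -1.667, 0.011]
contact_force: [-13.9, 6.9, 11.4]
opening: 0.04
grip_force: 7.8
```

Request:
servo_tool(
  increments=[
    [[4, 0, 0.15, 0, 0], [4, 0, 0.3, 0, 0], [4, 0, 0.3, 0, 0]],
  ],
)

```text
t: 3.8
tool_pos: [0.5599, -0.0049, 0.1137]
tool_rot: [-2.646, -1.664, 0.018]
contact_force: [-23.2, 10.3, 16.8]
opening: 0.0399
grip_force: 12.7
```

```bash
python3 - <<'E'
from h import *
d=cam("wrist");save(d,"pics/w3.png");o=ctrl.get_obs();print(o["contact_force"],o["tool_pos"])
for n,p in(("hinge",[.5524,.1156,.085]),("knob",[.5477,.0057,.117]),("hole",[.5451,-.0541,.085])):print(n,proj(d,p))
E
```

```text
[-23.22529124   8.74423604  17.42130062] [ 0.55988825 -0.00490394  0.11373795]
hinge [169.31707252  46.47874508]
knob [278.34681906 319.69305036]
hole [335.52833505 383.95212032]
```

View pics/w3.png

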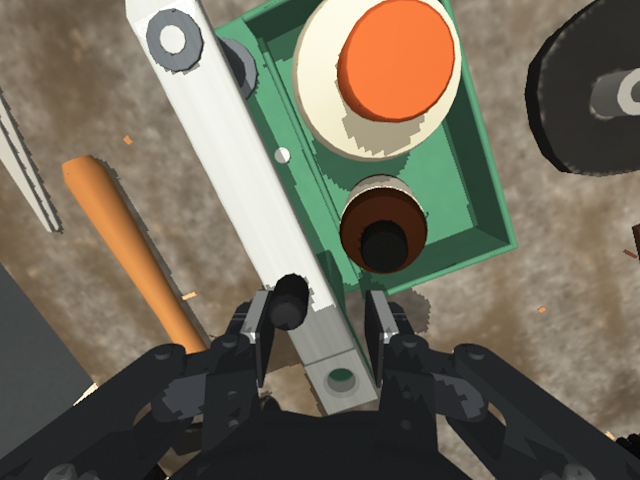

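Force rose to 25 N with no motion, so the bar is at its stop. I'll back off, rise, and check from above.

Request:
servo_tool(
  increments=[
    [[4, 0, -0.8, 0, 0], [4, 0, -1.2, 0, 0], [5, 0, -1.2, -3, 0], [5, 0, -1.2, -7, 0], [6, 0, -1.2, -10, 0]],
  ],
)

```text
t: 4.35
tool_pos: [0.5557, -0.0032, 0.2165]
tool_rot: [2.659, 1.669, 0.003]
contact_force: [0.8, -0.3, 0.4]
opening: 0.0595
grip_force: 0.0
```

Request:
servo_tool(
  increments=[
    [[6, -3, 0, -2, 0], [6, -6, 0, -3, 0], [6, -6, 0, -3, 0], [6, -6, 0, -3, 0]],
  ],
)

```text
t: 4.75
tool_pos: [0.5292, -0.0574, 0.2445]
tool_rot: [2.661, 1.668, 0.002]
contact_force: [-0.7, 0.5, -0.5]
opening: 0.0601
grip_force: 0.0
```

```bash
python3 - <<'E'
from h import *
d=cam("wrist");save(d,"pics/w4.png");o=ctrl.get_obs();print(o["t"],o["tool_pos"],o["dq"].max())
for n,p in(("hinge",[.5524,.1156,.085]),("knob",[.5477,.0057,.117]),("hole",[.5451,-.0541,.085])):print(n,proj(d,p))
import pickle;pickle.dump(d,open("w4.pkl","wb"))
E
```

```text
4.8 [ 0.52906638 -0.0567988   0.24383795] 0.01433697831442617
hinge [240.0282372   -5.77906172]
knob [303.00821368 146.44564546]
hole [334.405187   214.47696028]
```

View pics/w4.png

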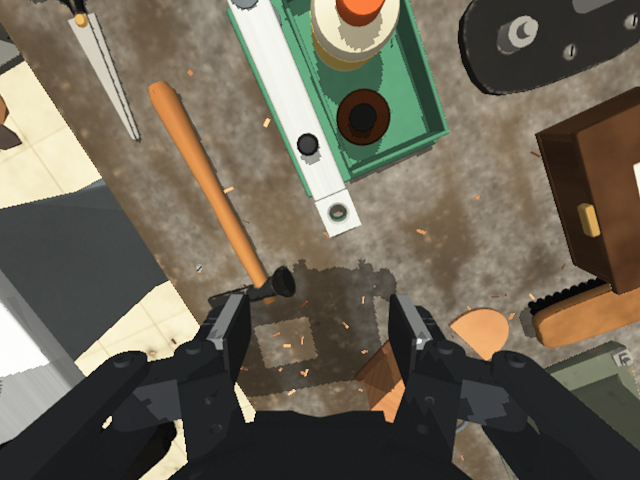

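The bar is flush: hole at (338,212), knob at (308,144), both offset equally from prediction. Next is the pin.

```bash
python3 - <<'E'
from h import *
import pickle;d=pickle.load(open("w4.pkl","rb"))
b=onz(d,338,212,.085);k=onz(d,308,144,.117);print(b,k,np.linalg.norm((b-k)[:2]),(b-k)[:2]/.06)
go([.5272,-.2824,.22],[.576,.818])
E
```

```text
[ 0.54863428 -0.05350812  0.085     ] [0.55152042 0.0056559  0.117     ] 0.059234371915231114 [-0.04810231 -0.98606697]
shift [-20.4    9.64   2.38] turn -80.61730401548782 q6 0.2 tcp [ 0.5291 -0.0568  0.2438] t 4.8
```

Request:
servo_tool(
  increments=[
    [[7, -4, 2, 0, -8.5], [7, -8, 4, 0, -17], [7, -12, 6, 0, -25.5], [7, -16, 8, 0, -34], [7, -20.4, 9.6, 0, -42.5]],
  ],
)

```text
t: 5.3
tool_pos: [0.5274, -0.2828, 0.2429]
tool_rot: [-1.877, -2.517, -0.0]
contact_force: [0.8, -0.1, -1.0]
opening: 0.0698
grip_force: 0.0
```

Request:
servo_tool(
  increments=[
    [[7, 0, 0, 0, -8.5], [7, 0, 0, 0, -17], [7, 0, 0, 0, -25.5], [7, 0, 0, 0, -34], [7, 0, 0, 0, -38]],
  ],
)

```text
t: 5.8
tool_pos: [0.5273, -0.2811, 0.2427]
tool_rot: [-0.959, -2.99, -0.001]
contact_force: [1.4, -0.1, 0.7]
opening: 0.0699
grip_force: 0.0
```

```bash
python3 - <<'E'
from h import *
go([.5272,-.2824,.22],[.576,.818])
d=cam("wrist");save(d,"pics/w5.png");print(ctrl.get_obs()["tool_pos"])
print(proj(d,[.5272,-.2824,.094]),R.from_rotvec(ctrl.get_obs()["tool_rot"]).as_matrix().round(3))
import pickle;pickle.dump(d,open("w5.pkl","wb"))
E
```

```text
shift [-0.07 -0.11  2.27] turn -0.4254663747574057 q6 -1.56 tcp [ 0.5273 -0.2811  0.2427] t 5.8
[ 0.52731826 -0.28111104  0.24281692]
[319.7772523  232.06850728] [[-0.814  0.581 -0.001]
 [ 0.581  0.814  0.001]
 [ 0.002  0.    -1.   ]]
```

View pics/w5.png

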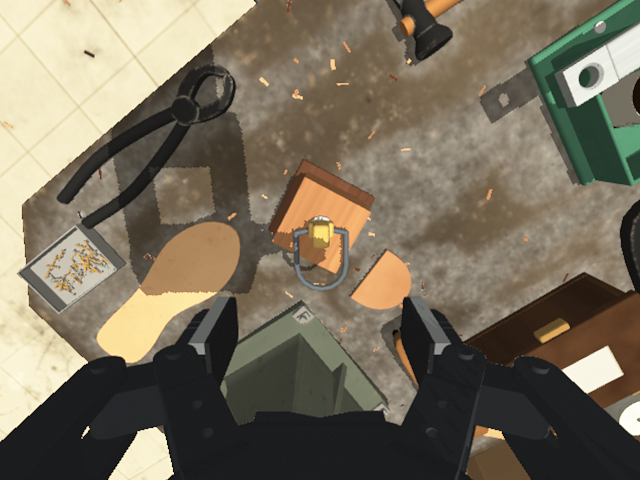

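The ring hangs straight down in the image, from the head at (321,233) to the ring end at (322,288). The tool yaw therefore matches the pin, and the head lies where predicted. I'll do a quick profile to pin down the head's centre.

```bash
python3 - <<'E'
from h import *
import pickle;d=pickle.load(open("w5.pkl","rb"));im=d["img"]
for v in range(208,256,2):print(v,im[v,321],im[v,314])
g=cv2.cvtColor(im,cv2.COLOR_RGB2HSV)
for v in (262,270,276):
  r=im[v,285:362].astype(int);m=np.where(r[:,2]>r[:,0]-25)[0]+285;print(v,m)
print([v for v in range(278,298) if int(im[v,321,2])>int(im[v,321,0])-5])
for z,v in((.094,224),(.094,245)):print(onz(d,321,v,z))
M=d["T"];print(onz(d,321,286,.068))
go([.5272,-.2824,.094],[.576,.818])
E
```

```text
208 [236 165 103] [232 162 103]
210 [238 167 105] [231 159 100]
212 [238 168 106] [230 159 100]
214 [241 169 105] [230 158  99]
216 [205 204 191] [196 130  80]
218 [181 184 173] [179 182 171]
220 [125 109  80] [143 142 127]
222 [126 102  53] [109  87  44]
224 [132 107  57] [111  90  48]
226 [235 195 101] [198 158  82]
228 [250 224 119] [230 188  98]
230 [252 230 124] [231 190 101]
232 [251 229 124] [236 196 102]
234 [250 226 121] [240 203 106]
236 [252 228 121] [227 183  96]
238 [214 169  88] [160 129  68]
240 [167 134  71] [159 127  67]
242 [167 136  71] [161 129  68]
244 [164 132  70] [155 126  66]
246 [156 126  66] [150 123  64]
248 [145 107  62] [141  97  60]
250 [143  95  60] [146  99  63]
252 [145  98  61] [146  98  62]
254 [146  99  62] [144  97  61]
262 [286 287 288 289 290 291 292 293 294 295 296 297 298 299 343 344 345 346
 347 348]
270 [295 296 297 298 299 300 301 303 305 306 309 342 343 344 345 346 347]
276 [297 298 299 300 301 302 303 339 340 341 342 343 344 345 360 361]
[286, 287, 288, 289, 290]
[ 0.52234943 -0.2777338   0.094     ]
[ 0.53661675 -0.28791337  0.094     ]
[ 0.57545505 -0.31547192  0.068     ]
shift [-0.09 -0.11 14.88] turn -0.3877415416979346 q6 -1.56 tcp [ 0.5273 -0.2811  0.2428] t 5.85
```

Request:
servo_tool(
  increments=[
    [[5, -0.45, 0, 4, 0], [4, -0.45, 0, 8, 0], [4, -0.45, 0, 12, 0], [4, -0.45, 0, 14, 0], [4, -0.45, 0, 14.8, 0]],
  ],
)

```text
t: 6.35
tool_pos: [0.5289, -0.2825, 0.0917]
tool_rot: [-0.966, -2.982, -0.003]
contact_force: [0.1, -0.2, -0.9]
opening: 0.0403
grip_force: 0.0
```

Request:
servo_tool(
  increments=[
    [[4, 0, 0, 0.1, 0], [0.5, 0, 0, 0.1, 0], [0.5, 0, 0, 0.1, 0], [0.5, 0, 0, 0.1, 0], [0.5, 0, 0, 0.1, 0]],
  ],
  newtons=50,
)

```text
t: 6.85
tool_pos: [0.5319, -0.2853, 0.0974]
tool_rot: [0.967, 2.985, -0.001]
contact_force: [0.4, 0.8, 4.5]
opening: 0.0125
grip_force: 53.1
```

Request:
servo_tool(
  increments=[
    [[0.5, 0, 0, 0, 0], [0.5, 0, 0, 0, 0], [0.5, 0, 0, 0, 0]],
  ],
)

```text
t: 7.15
tool_pos: [0.5319, -0.2853, 0.0974]
tool_rot: [0.967, 2.985, -0.001]
contact_force: [0.4, 1.5, 6.0]
opening: 0.0126
grip_force: 53.4
```

Request:
servo_tool(
  increments=[
    [[0.5, 0, 0, -1.5, 0], [0.5, 0, 0, -4, 0], [0.5, 0, 0, -7, 0], [0.5, 0, 0, -10, 0], [0.5, 0, 0, -10, 0]],
  ],
)

```text
t: 7.65
tool_pos: [0.5325, -0.2863, 0.2014]
tool_rot: [0.965, 2.981, -0.005]
contact_force: [-0.0, -0.3, 0.5]
opening: 0.0128
grip_force: 52.6
```

```bash
python3 - <<'E'
from h import *
o=ctrl.get_obs();print(o["opening"],o["grip_force"],o["contact_force"])
d=cam("wrist");s=cam("side")
save(s,"pics/s6.png")
i=cv2.cvtColor(s["img"],cv2.COLOR_RGB2BGR);p=proj(s,o["tool_pos"]).astype(int);print(p)
x0,y0=max(p[0]-60,0),max(p[1]-60,0)
A=cv2.resize(i[y0:y0+150,x0:x0+120],(400,500),interpolation=cv2.INTER_CUBIC)
w=cv2.cvtColor(d["img"],cv2.COLOR_RGB2BGR)[200:450,220:420]
B=cv2.resize(w,(400,500));cv2.imwrite("pics/c6.png",np.hstack([A,B]));print(x0,y0)
e=np.array(o["tool_pos"]);print(R.from_rotvec(o["tool_rot"]).as_matrix().round(3))
# ring/collar prediction with pin origin = tcp - 0.0374
M=R.from_rotvec(o["tool_rot"]).as_matrix()
for n,l in(("ringend",[-.056,0,.0294]),("origin",[0,0,.0374]),("tip",[0,0,.0794])):print(n,proj(d,e+M@l),proj(s,e+M@l))
E
```

```text
0.012764533354436393 52.58503496646881 [-0.04934559 -0.31137744  0.46763939]
[358 160]
298 100
[[-0.81   0.586  0.007]
 [ 0.586  0.81  -0.006]
 [-0.009 -0.    -1.   ]]
ringend [322.22248546 393.55215749] [342.10997646 167.62670793]
origin [322.34625976 288.98718848] [358.06542223 177.26043479]
tip [321.78021441 260.35204273] [357.70254988 195.428306  ]
```

View pics/c6.png

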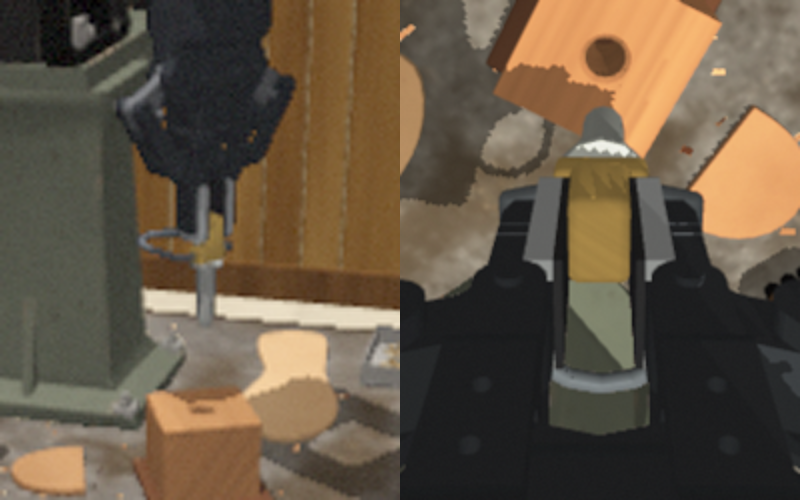

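The pin is held upright. The side view shows its tip at about (359,197), and the wrist crop shows the emptied block hole at about (323,228). That hole's position gives the pin's offset in the grip.

```bash
python3 - <<'E'
from h import *
o=ctrl.get_obs();d=cam("wrist");im=d["img"].astype(int)
reg=im[212:246,305:342];m=(reg.sum(2)<260).astype(np.uint8)
n,l,s,c=cv2.connectedComponentsWithStats(m);
for k in range(1,n):
  if s[k,4]>40:print(s[k],c[k]+[305,212])
h=onz(d,323.3,228.5,.06);print("hole",h,"tcp",o["tool_pos"])
M=R.from_rotvec(o["tool_rot"]).as_matrix();off=M.T@(h-np.array([.5319,-.2853,.06]));print("pin in tool mm",off*1000)
e=np.array(o["tool_pos"])
for x0 in(0,.002,.004):print(x0,proj(d,e+M@[x0+.006,0,.0794]),proj(d,e+M@[x0-.056,0,.0294]))
col=im[244:270,321];print([(244+i,tuple(c)) for i,c in enumerate(col) if i%2==0])
print([(v,im[v,321].sum()) for v in range(376,404,2)])
E
```

```text
[  8  13  20  19 291] [322.38487973 234.49140893]
hole [ 0.52709344 -0.2805753   0.06      ] tcp [ 0.53045971 -0.28483788  0.19604396]
pin in tool mm [ 6.66373006e+00  1.01019429e+00 -5.46470664e-03]
0 [321.79808632 251.07001923] [322.22248028 393.55480454]
0.002 [321.8042929  247.94082275] [322.23103358 390.36755166]
0.004 [321.81053328 244.79458416] [322.23964105 387.16011473]
[(244, (np.int64(136), np.int64(92), np.int64(57))), (246, (np.int64(224), np.int64(149), np.int64(93))), (248, (np.int64(187), np.int64(125), np.int64(79))), (250, (np.int64(145), np.int64(98), np.int64(62))), (252, (np.int64(141), np.int64(98), np.int64(66))), (254, (np.int64(94), np.int64(97), np.int64(92))), (256, (np.int64(100), np.int64(100), np.int64(94))), (258, (np.int64(100), np.int64(100), np.int64(94))), (260, (np.int64(101), np.int64(101), np.int64(95))), (262, (np.int64(93), np.int64(94), np.int64(88))), (264, (np.int64(92), np.int64(93), np.int64(87))), (266, (np.int64(91), np.int64(93), np.int64(87))), (268, (np.int64(108), np.int64(110), np.int64(102)))]
[(376, np.int64(366)), (378, np.int64(358)), (380, np.int64(234)), (382, np.int64(184)), (384, np.int64(194)), (386, np.int64(167)), (388, np.int64(233)), (390, np.int64(313)), (392, np.int64(403)), (394, np.int64(397)), (396, np.int64(284)), (398, np.int64(196)), (400, np.int64(197)), (402, np.int64(196))]
```

```bash
python3 - <<'E'
from h import *
o=ctrl.get_obs();d=cam("wrist")
h=onz(d,322.4,234.3,.06);M=R.from_rotvec(o["tool_rot"]).as_matrix()
print(h,o["tool_pos"],"pin in tool mm",M.T@(h-np.array([.5319,-.2853,.06]))*1000)
go([.5486,-.0535,.20],[-.999,.045])
go([.5486,-.0535,.20],[.999,-.045])
E
```

```text
[ 0.52914516 -0.28280514  0.06      ] [ 0.52986295 -0.28431239  0.19437659] pin in tool mm [3.69434548 0.4065199  0.00709648]
shift [11.97 19.8  -0.62] turn 56.69390805718683 q6 -1.56 tcp [ 0.5295 -0.2841  0.1935] t 7.85
shift [11.97 19.8  -0.62] turn 56.69390805718686 q6 -1.56 tcp [ 0.5295 -0.2841  0.1935] t 7.85
```

Request:
servo_tool(
  increments=[
    [[0.5, 2.4, 4, -0.6, 8.5], [0.5, 4.8, 8, -1, 17], [0.5, 7.2, 12, -1, 25.5], [0.5, 9.6, 16, -1, 34], [0.5, 11.6, 19.2, -1, 42.5]],
  ],
)

```text
t: 8.35
tool_pos: [0.5478, -0.0593, 0.203]
tool_rot: [-1.973, -2.44, 0.002]
contact_force: [0.5, 0.2, -2.0]
opening: 0.0126
grip_force: 52.5
```

Request:
servo_tool(
  increments=[
    [[0.5, 0, 0, 0, 7], [0.5, 0, 0, 0, 14.2], [0.5, 0, 0, 0, 14.2], [0.5, 0, 0, 0, 14.2], [0.5, 0, 0, 0, 14.2]],
  ],
)

```text
t: 8.85
tool_pos: [0.5487, -0.0618, 0.2045]
tool_rot: [-2.254, -2.187, 0.001]
contact_force: [0.2, 0.5, -0.4]
opening: 0.0128
grip_force: 52.5
```

```bash
cat > m.py <<'E'
from h import *
go([.5486,-.0535,.16],[.999,-.045])
o=ctrl.get_obs();d=cam("wrist");save(d,"pics/w7.png")
M=R.from_rotvec(o["tool_rot"]).as_matrix();e=o["tool_pos"]
print("hole",proj(d,[.5486,-.0535,.085]),"knob",proj(d,[.5515,.0057,.117]),"tip",proj(d,e+M@[0,0,.0794]),M.round(3)[:,0],M.round(3)[:,2])
im=d["img"][::4,::4]
g=cv2.cvtColor(d["img"],cv2.COLOR_RGB2GRAY)
c=g[150:300,280:365]
for r in range(0,150,5):print(150+r," ".join("%3d"%x for x in c[r,::4]))
E
python3 m.py
```

```text
shift [ 0.83 -0.03  4.45] turn 0.8512184512286751 q6 -0.22 tcp [ 0.5487 -0.0618  0.2045] t 8.85
hole [319.71809395 228.83943495] knob [321.66230394 143.83447805] tip [320.09944109 258.57666472] [0.03 1.   0.  ] [-0.002  0.    -1.   ]
150 106 108 114  82 151 154 240 129  28  62  61  60  39 153 236 194 145  57  77  87  24  33
155 102  98 103  94 151 155 242 152 151  13  23  16 168 239 236 184 144  53  76  86  10  32
160 106  97 102 102 151 154 240 227 154 152 151 146 195 239 235 185 148  70  75  86  87  18
165 105 107 115 103 148 155 240 240 147 146 145 136 238 239 235 178 148  77  73  86  85  86
170 105 112 126 109 151 151 240 240 242 240 239 235 238 239 235 175 150  82  67  85  85  85
175 113 120 116 105 149 148 241 241 242 239 239 236 238 239 235 167 147  82 118  86  84  83
180 122 126 129 110 147 149 241 241 242 239 239 236 237 239 235 156 146  94 135 138  84  84
185 132 132 136 111 149 150 241 240 242 239 239 235 238 240 236 139 146  96  77  67  68  69
190 116 137 134 118 151 150 241 240 242 239 238 236 238 239 235 128 146  74  78  67  59  65
195 119 128 133 118 137 150 242 241 24
[... 1193 characters left out ...]
  88 109 113 115 110 154 145 139 153 137 133 143 145 137
265 109 110  84  88  73  67  74  76  90  87  99  86 112 116 144 146 151 140 132 125 124 133
270 102  78  64  67  71  71  72  68 115 136 223 138 124  89  75 126 140 128 120 117 122 128
275  59  62  62  68  69  76  95 242 237 234 235 234 217 218  91  76  81  68  85 106 116 122
280  62  64  65  70  74 108 114 114 113 111 111 110  91  93 114 111  80  72  73  67  91 123
285  66  71  70  74  74 183 184 104 113 115 118 115 112 108 184 164  75  67  63  70  73  70
290  64  63  74 127 127 111  40 110 118 117 122 119 116 112  26 127 127 129  69  73  78  73
295  58  61  99 125 125  85  69 115 121 123 125 121 119 115  28 126 125 124  60 100  83  65
```

The bar's hole is seen at (319.5,229), as predicted, and the tip leads at row 251, as predicted for a zero offset in the grip. I'll lower the tip to just above the hole.

Request:
servo_tool(
  increments=[
    [[0.5, 0.4, 0, 1, 0.9], [0.5, 0.8, 0, 2, 0.9], [0.5, 0.8, 0, 3, 0.9], [0.5, 0.8, 0, 3.4, 0.9], [0.5, 0.8, 0, 3.4, 0.9]],
  ],
)

```text
t: 9.4
tool_pos: [0.5486, -0.0534, 0.1697]
tool_rot: [-2.271, -2.167, 0.002]
contact_force: [0.2, -0.1, -1.5]
opening: 0.0124
grip_force: 52.5
```

Request:
servo_tool(
  increments=[
    [[0.5, 0, 0, 0, 0], [0.5, 0, 0, 0, 0]],
  ],
)

```text
t: 9.6
tool_pos: [0.5498, -0.0537, 0.1719]
tool_rot: [2.273, 2.168, 0.001]
contact_force: [-0.8, 0.5, -0.6]
opening: 0.0125
grip_force: 52.5
```

```bash
python3 - <<'E'
from h import *
go([.5486,-.0535,.16],[.999,-.045])
o=ctrl.get_obs();d=cam("wrist");save(d,"pics/w8.png");s=cam("side");save(s,"pics/s8.png")
M=R.from_rotvec(o["tool_rot"]).as_matrix();e=o["tool_pos"]
for q in(d,s):print("hole",proj(q,[.5486,-.0535,.085]),"tip",proj(q,e+M@[0,0,.0794]))
w=cv2.cvtColor(d["img"],cv2.COLOR_RGB2BGR)[190:310,270:370];A=cv2.resize(w,(500,600),interpolation=cv2.INTER_CUBIC)
p=proj(s,[.5486,-.0535,.085]).astype(int);i=cv2.cvtColor(s["img"],cv2.COLOR_RGB2BGR)[p[1]-60:p[1]+40,p[0]-25:p[0]+25]
B=cv2.resize(i,(300,600),interpolation=cv2.INTER_CUBIC);cv2.imwrite("pics/c8.png",np.hstack([A,B]));print(p)
E
```

```text
shift [ 0.02 -0.12  1.19] turn -0.12145564186508295 q6 -0.19 tcp [ 0.5498 -0.0537  0.1719] t 9.6
hole [318.03724846 254.29818887] tip [320.05419488 258.56105522]
hole [317.73559178 257.64852291] tip [317.02055096 253.87004848]
[317 257]
```

View pics/c8.png

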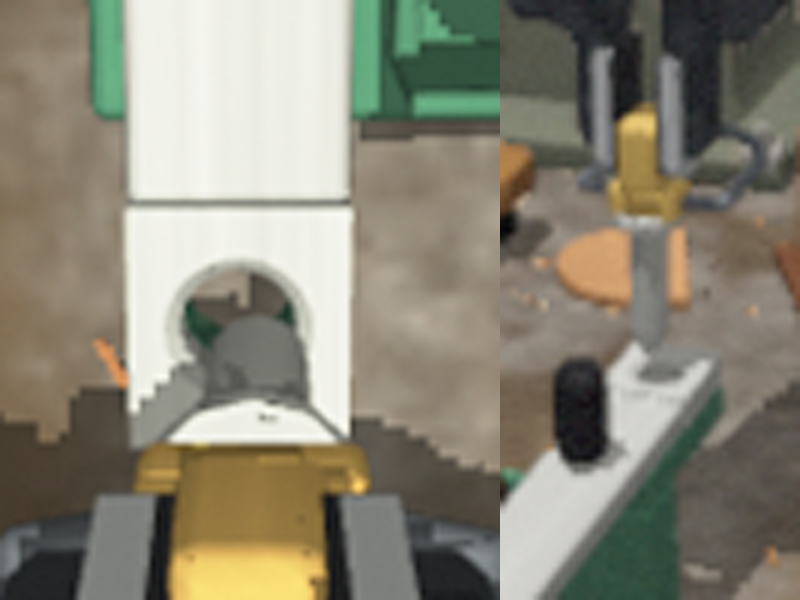

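In the wrist crop the shank (col 321.3) stands about 1.7 mm to the tool's +y of the hole (col 318). The rows agree, and the side view agrees in direction. I'll shift y by -1.7 mm and lower.

Request:
servo_tool(
  increments=[
    [[0.5, 0, -0.17, 0, 0], [0.5, 0, -0.17, 0.5, 0], [0.5, 0, -0.17, 1, 0], [0.5, 0, -0.17, 1.5, 0], [0.5, 0, -0.17, 1.5, 0]],
  ],
)

```text
t: 10.2
tool_pos: [0.547, -0.0534, 0.1549]
tool_rot: [-2.272, -2.167, 0.002]
contact_force: [-0.9, -0.2, -1.8]
opening: 0.0126
grip_force: 52.6
```

Request:
servo_tool(
  increments=[
    [[0.5, 0, 0, 0.3, 0], [0.5, 0, 0, 0.6, 0], [0.5, 0, 0, 0.6, 0]],
  ],
)

```text
t: 10.5
tool_pos: [0.5474, -0.0534, 0.1497]
tool_rot: [-2.273, -2.168, 0.001]
contact_force: [-0.7, -0.2, -1.7]
opening: 0.0126
grip_force: 52.6
```

Request:
servo_tool(
  increments=[
    [[0.5, 0, 0, 0.5, 0], [0.5, 0, 0, 1, 0], [0.5, 0, 0, 1.5, 0], [0.5, 0, 0, 2, 0], [0.5, 0, 0, 2.2, 0]],
  ],
)

```text
t: 11.0
tool_pos: [0.5472, -0.0534, 0.1273]
tool_rot: [-2.272, -2.168, 0.001]
contact_force: [0.4, 0.8, -1.8]
opening: 0.0128
grip_force: 52.6
```

Request:
servo_tool(
  increments=[
    [[0.5, 0, 0, 0.15, 0], [0.5, 0, 0, 0.3, 0], [0.5, 0, 0, 0.45, 0], [0.5, 0, 0, 0.5, 0], [0.5, 0, 0, 0.5, 0]],
  ],
)

```text
t: 11.5
tool_pos: [0.5477, -0.0535, 0.1233]
tool_rot: [2.273, 2.169, -0.0]
contact_force: [-0.9, 0.9, -0.7]
opening: 0.0127
grip_force: 52.6
```

Request:
servo_tool(
  increments=[
    [[0.5, 0, 0, 0.1, 0], [0.5, 0, 0, 0.2, 0], [0.5, 0, 0, 0.2, 0]],
  ],
)

```text
t: 11.8
tool_pos: [0.5481, -0.0535, 0.1223]
tool_rot: [2.273, 2.168, 0.001]
contact_force: [-2.4, 1.7, 4.8]
opening: 0.0124
grip_force: 53.1
```

Request:
servo_tool(
  increments=[
    [[0.5, 0, 0, 0.1, 0], [0.5, 0, 0, 0.2, 0], [0.5, 0, 0, 0.2, 0]],
  ],
)

```text
t: 12.1
tool_pos: [0.5483, -0.0536, 0.1221]
tool_rot: [2.273, 2.169, 0.0]
contact_force: [-6.9, 2.3, 13.5]
opening: 0.0125
grip_force: 54.3
```

The collar is seated (13 N upward at z = .122). I'll release and lift clear.

Request:
servo_tool(
  increments=[
    [[0.5, 0, 0, -0.4, 0], [3, 0, 0, -0.4, 0], [4, 0, 0, -0.4, 0], [4, 0, 0, -0.4, 0], [4, 0, 0, -0.4, 0]],
  ],
)

```text
t: 12.6
tool_pos: [0.5475, -0.0535, 0.1228]
tool_rot: [-2.273, -2.168, 0.001]
contact_force: [-0.5, 0.4, 0.3]
opening: 0.0402
grip_force: 0.0
```

Request:
servo_tool(
  increments=[
    [[4, 0, 0, -1, 0], [4, 0, 0, -3, 0], [4, 0, 0, -6, 0], [4, 0, 0, -8, 0], [4, 0, 0, -8, 0]],
  ],
)

```text
t: 13.1
tool_pos: [0.55, -0.054, 0.2081]
tool_rot: [2.268, 2.164, 0.007]
contact_force: [0.9, -0.1, 0.4]
opening: 0.04
grip_force: 0.0
```

```bash
cat > v.py <<'E'
from h import *
go([.5462,-.1035,.15],[.999,-.045])
d=cam("wrist");save(d,"pics/w9.png");s=cam("side")
print("head",proj(d,[.5486,-.0535,.119]),"collar",proj(d,[.5486,-.0535,.09]),"ringend",proj(d,[.5461,-.1095,.093]))
im=d["img"].astype(int);hs=cv2.cvtColor(d["img"],cv2.COLOR_RGB2HSV)
y=cv2.inRange(hs,(18,90,60),(32,255,255));n,l,st,c=cv2.connectedComponentsWithStats(y)
for k in range(1,n):
  if st[k,4]>150:print("yellow wrist",st[k],c[k])
hs=cv2.cvtColor(s["img"],cv2.COLOR_RGB2HSV);y=cv2.inRange(hs,(18,90,60),(32,255,255));y[:200]=0;n,l,st,c=cv2.connectedComponentsWithStats(y)
for k in range(1,n):
  if st[k,4]>20 and 290<c[k][0]<345:print("yellow side",st[k],c[k])
print("side pred head",proj(s,[.5486,-.0535,.119]),proj(s,[.5486,-.0535,.097]))
save(s,"pics/s9.png")
E
python3 v.py
```

```text
shift [-4.95 -0.19  5.81] turn -0.11744523837838017 q6 -0.19 tcp [ 0.55   -0.054   0.2081] t 13.1
head [316.71150778 252.61479541] collar [316.65638075 239.62941293] ringend [317.0174818  311.89399409]
yellow wrist [361   8  57  89 911] [376.00439078  69.45005488]
yellow wrist [301 231  32  36 937] [316.0565635  246.70010672]
yellow wrist [538 321  19  36 525] [547.2152381 338.3352381]
yellow side [311 240  14  19 189] [317.73544974 249.32804233]
side pred head [317.21410301 240.91419393] [317.55382479 251.81570592]
```

The pin stands where expected: the wrist camera sees the head at (316,247), and the side view agrees. Now the ring. I'll close the fingers, go over the ring's end and push down.

Request:
servo_tool(
  increments=[
    [[0, -2.5, -0.1, 0, 0], [0, -4.9, -0.2, 0, 0], [0, -4.9, -0.2, 3, 0], [0, -4.9, -0.2, 6, 0], [0, -4.9, -0.2, 8.2, 0]],
  ],
)

```text
t: 13.7
tool_pos: [0.5411, -0.1019, 0.1171]
tool_rot: [-2.27, -2.164, 0.004]
contact_force: [-0.1, -0.7, -0.2]
opening: 0.0002
grip_force: 0.0
```

Request:
servo_tool(
  increments=[
    [[0, 0, 0, 0.5, 0], [0, 0, 0, 1, 0], [0, 0, 0, 1.5, 0], [0, 0, 0, 2, 0], [0, 0, 0, 2.5, 0]],
  ],
)

```text
t: 14.2
tool_pos: [0.5443, -0.1023, 0.0971]
tool_rot: [2.272, 2.168, 0.002]
contact_force: [1.0, 1.6, 1.1]
opening: 0.0002
grip_force: 0.8
```

```bash
python3 v.py
```

```text
shift [-0.11  0.21 -5.29] turn -0.11281873143852295 q6 -0.27 tcp [ 0.5443 -0.1023  0.0971] t 14.2
head [328.05755491 217.69209628] collar [326.0132056  200.34923089] ringend [325.75994428 335.86084865]
yellow wrist [ 293  184   63   75 3826] [325.03136435 218.33037114]
yellow wrist [238 237  29  33 254] [253.44094488 252.5984252 ]
yellow wrist [ 36 313  18  23 153] [ 44.83006536 325.79738562]
yellow side [312 239  13  19 185] [318.38378378 248.28108108]
side pred head [317.21410301 240.91419393] [317.55382479 251.81570592]
```

Request:
servo_tool(
  increments=[
    [[0, 0, 0, 0.5, 0], [0, 0, 0, 1, 0], [0, 0, 0, 1.4, 0], [0, 0, 0, 1.8, 0], [0, 0, 0, 1.8, 0]],
  ],
)

```text
t: 14.8
tool_pos: [0.5425, -0.1023, 0.077]
tool_rot: [-2.272, -2.167, 0.002]
contact_force: [0.2, 1.6, 1.1]
opening: 0.0001
grip_force: 0.0
```

Request:
servo_tool(
  increments=[
    [[0, 0, 0, 0.2, 0], [0, 0, 0, 0.4, 0], [0, 0, 0, 0.4, 0]],
  ],
)

```text
t: 15.1
tool_pos: [0.5432, -0.1023, 0.0739]
tool_rot: [-2.273, -2.168, 0.001]
contact_force: [-0.1, -1.3, -0.5]
opening: 0.0003
grip_force: 0.0
```

```bash
python3 v.py
```

```text
shift [-0.1   0.3  -7.61] turn -0.11932545564289398 q6 -0.27 tcp [ 0.5432 -0.1023  0.0739] t 15.1
head [334.72030541 239.49512855] collar [330.84646791 213.17240972] ringend [330.0179465  371.64048166]
yellow wrist [ 293  189   75   91 5658] [331.23011665 231.88034641]
yellow wrist [ 39 407  33  24 218] [ 51.21100917 417.91284404]
yellow side [312 239  13  20 187] [317.93048128 248.94117647]
side pred head [317.21410301 240.91419393] [317.55382479 251.81570592]
```

The push force vanished, which suggests the ring snapped over. I'll back away and check numerically.

Request:
servo_tool(
  increments=[
    [[0, -0.5, 0, 0, 0], [0, -1, 0, -3, 0], [0, -1, 0, -6, 0], [0, -1, 0, -10, 0], [0, -1, 0, -13, 0]],
  ],
)

```text
t: 15.7
tool_pos: [0.5434, -0.1129, 0.207]
tool_rot: [2.272, 2.167, 0.002]
contact_force: [0.1, -0.2, 0.0]
opening: 0.0002
grip_force: 0.0
```

Request:
servo_tool(
  increments=[
    [[0, 0, 0, 0, 0], [0, 0, 0, 0, 0], [0, 0, 0, 0, 0], [0, 0, 0, 0, 0]],
  ],
)

```text
t: 16.1
tool_pos: [0.5419, -0.1121, 0.2022]
tool_rot: [-2.271, -2.166, 0.003]
contact_force: [-0.4, -0.3, -0.1]
opening: -0.0
grip_force: 0.0
```

```bash
python3 v.py; python3 - <<'E'
from h import *
o=ctrl.get_obs();print(o["tool_pos"],o["contact_force"])
d=cam("wrist");s=cam("side");s0=cv2.cvtColor(cv2.imread("pics/side.png"),cv2.COLOR_BGR2GRAY)
u=np.array([-.045,-.999]);v=np.array([.999,-.045]);B=np.array([.5486,-.0535])
def P(a,lat):  # ring points by angle a: hinge 8 mm above bar
    return [np.append(B+u*(r*np.cos(a))+v*lt,.093-r*np.sin(a)) for r,lt in lat]
ringpts=[(.056,0),(.05,.013),(.05,-.013),(.03,.022),(.03,-.022)]
for n,a in(("open",0),("locked",1.57)):
  for q,m in(("wrist",d),("side",s)):
    if q=="side" and 0: continue
    print(n,q,[(tuple(p.round().astype(int)),m["img"][int(p[1])-1:int(p[1])+2,int(p[0])-1:int(p[0])+2].reshape(-1,3).mean(0).round().astype(int).tolist()) for p in (proj(m,x) for x in P(a,ringpts))])
hs=cv2.cvtColor(d["img"],cv2.COLOR_RGB2HSV)
k=proj(d,[.5515,.0057,.117]);print("knob",k,"hinge",proj(d,[.5542,.1156,.085]))
c=cv2.cvtColor(d["img"],cv2.COLOR_RGB2GRAY)
h=proj(d,[.5486,-.0535,.085]).astype(int);print("wrist",h)
for r in range(h[1]-30,h[1]+80,4):
  if 0<=r<480:print(r," ".join("%3d"%x for x in c[r,h[0]-50:h[0]+51:4]))
g=cv2.cvtColor(s["img"],cv2.COLOR_RGB2GRAY)
p=proj(s,[.5486,-.0535,.045]).astype(int);print("side",p)
for r in range(p[1]-40,p[1]+22,2):print(r," ".join("%3d"%x for x in g[r,p[0]-24:p[0]+36:2]))
E
```

```text
shift [0.87 0.4  5.22] turn -0.12396536650294365 q6 -0.29 tcp [ 0.5419 -0.1121  0.2022] t 16.1
head [327.3832107  159.83175965] collar [326.53657748 156.87366585] ringend [326.3491775  240.41837937]
yellow wrist [387   0  55  12 464] [413.70474138   4.44396552]
yellow wrist [ 309  143   35   36 1019] [326.19136408 160.41511286]
yellow wrist [565 262  23  39 651] [575.96927803 280.70506912]
yellow side [312 240  13  19 185] [317.92972973 249.15135135]
side pred head [317.21410301 240.91419393] [317.55382479 251.81570592]
[ 0.54219351 -0.11214412  0.20268165] [-0.63469345  0.19458691 -0.17348464]
open wrist [((np.int64(326), np.int64(240)), [160, 151, 134]), ((np.int64(345), np.int64(232)), [149, 139, 125]), ((np.int64(307), np.int64(232)), [132, 120, 104]), ((np.int64(359), np.int64(203)), [143, 132, 115]), ((np.int64(293), np.int64(203)), [135, 120, 99])]
open side [((np.int64(328), np.int64(241)), [123, 109, 94]), ((np.int64(321), np.int64(241)), [223, 191, 115]), ((np.int64(334), np.int64(243)), [132, 120, 107]), ((np.int64(313), np.int64(245)), [201, 155, 105]), ((np.int64(335), n
[... 6827 characters left out ...]
  67  70  64  71 123 118 124 120 116 139 132 127 134 125 123 116 114 110 112 111
288 213 213 209 207 204 148 105  74  65  67  70  69  69  63  89  92  95  96  91  85 104 110 127 126 127 118 115 114 113 114
290 213 212 208 206 171 105  77  67  67  72  65  66  63  65  89  83  91  90  88  85  76 131 125 125 123 124 117 115 114 113
292 211 208 205 186 110  89  70  66  68  69  69  67  66  64  83  84  86  85  88  84 121  87 103 125 124 126 121 116 121 120
294 208 206 197 118  95  70  71  68  68  61  68  64  68  65  81  84  88  85  82  83 113  93 128 132 124 122 116 118 124 121
296 210 204 143 105  69  68  66  65  64  68  64  67  62  63  84  89  88  91 101 121 125 126 130 126 127 122 122 122 120 119
```

The side image shows the ring wire along (329,270) to (325,279) to (320,280), as expected for the locked ring. The open-ring pixels show bare bench, the head is upright in place, and the robot is clear, so I'll hand in.

```bash
python3 -c "
from station import ctrl
print(ctrl.finish_job())"
```

```text
the job is handed in; nothing more can be done
None
```

I handed the job in at about 16 s: the bar is shut, the linchpin is seated with its collar on the bar, the ring is locked beneath it, the bottles were not touched, and the robot is clear; `finish_job` returned no verdict, so this rests on my own camera and force readings.

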